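Set the stop pin by feel

TASK

Take the stop pin out of its stand and lower its tip into the groove of the fixture's steel bar, close to either end of the open groove. The bar's blind hole is unmarked and lies somewhere near the middle: slide the tip gently along the groove until it drops in, then seat the pin fully, upright, its collar flush on the bar, and let go. Press lightly throughout and never force or jam the pin against the fixture; leave the end cap, the piston and the small cylinder where they are.

Things in the scene. Friction and masses are not known exactly. Their poses are not given: they have to be found in the camera images.
- pin_centre (a point): Centre of the loose steel stop pin, half-way up; 60 mm tall, about 90 g, upright, own z up. From below: shank 12 mm thick, 16 mm long, with a 3 mm conical nose 7 mm wide at the end; collar 24 mm wide, 5 mm high; round grip 14 mm thick, from 9 mm below this point to the top: grasp there, above the collar.
- pin: The same stop pin; origin at the centre of the nose's end face, 30 mm below pin_centre; z up along the pin. It starts in the stand, its collar resting on the stand's top, 30 mm above the bench; pull it straight up by 20 mm or more to free it.
- stand: Fixed black square block, 50 x 50 x 30 mm, with one loose hole (15 mm wide, 22 mm deep) in its top that holds the pin. Origin at the centre of its underside.
- fixture: Fixed stop-pin fixture, origin at the centre of its underside on the bench; own y along its length, x across. Aluminium base 100 (x) x 200 (y) x 12 mm; on it, between rails 26 mm high, a rigid grooved steel bar 40 mm wide, top 36 mm above the bench. Dark steel covers over the bar's ends, y = 53 to 93 mm either side, 41 mm high, screw heads to 44 mm.
- groove_mid (a point): Point on the groove's floor at the fixture's middle, 32 mm above the bench; axes as the fixture's. The groove, 15 mm wide and 4 mm deep, runs along y, open from -53 to +53 mm. Close to an end: more than 27 mm from this point, 35 mm is good. With the nose on the groove's floor pin_centre is 30 mm above this point; seated, collar on the bar, 18 mm.
- groove_axis (a point): Point on the groove's centre line over the fixture's middle, level with the bar's top. The one blind hole is centred across the groove, 14 mm wide, 17 mm deep below the groove's floor, with a 1 mm chamfer; along y it lies anywhere within 20 mm of this point, as the bar is clamped at another place each time: nothing reports where.
- end_cap: Bystander: loose square light-metal end cap, 56 x 56 x 18 mm, origin at the centre of its underside.
- piston: Bystander: loose round piston disc, 40 mm in diameter, 14 mm high, origin at the centre of its underside.
- cylinder: Bystander: loose small square pneumatic cylinder standing up, 61 x 61 x 114 mm, origin at the centre of its underside.

How it is judged:
On the way:
1. the pin's nose rests on the groove's floor near an end of the open groove (more than 27 mm from the fixture's middle) (x of pin_centre in the frame of fixture between -0.003 and 0.003 m and angle between pin_centre's own z axis and vertical below 0.06 rad and z of pin_centre in the frame of fixture between 0.058 and 0.0645 m and (y of pin_centre in the frame of fixture above 0.027 m or y of pin_centre in the frame of fixture below -0.027 m) and contact force between pin and fixture above 0.3 N), for 0.1 s.
At the end, for the whole second after the job is handed in: The pin stands at rest, upright within 0.06 rad, in the bar's hole: pin_centre within 3 mm of the groove's centre line, within 23 mm of the fixture's middle, and less than 51.5 mm above the fixture's origin (collar on the bar to 1.5 mm) (x of pin_centre in the frame of fixture between -0.003 and 0.003 m and angle between pin_centre's own z axis and vertical below 0.06 rad and y of pin_centre in the frame of fixture between -0.023 and 0.023 m and z of pin_centre in the frame of fixture between 0.046 and 0.0515 m and linear speed of pin below 0.02 m/s); the robot touches nothing.
It fails at once if the pin is forced against the fixture (over 40 N, added up over all its contact points, both walls of a jam included) (contact force between pin and fixture above 40 N).
It fails at once if the end cap is moved by more than 15 mm (distance of end_cap from where it was at the start of the episode above 0.015 m).
It fails at once if the piston is moved by more than 15 mm (distance of piston from where it was at the start of the episode above 0.015 m).
It fails at once if the small cylinder is moved by more than 15 mm (distance of cylinder from where it was at the start of the episode above 0.015 m).
It also fails if it takes over 61 s, if anything falls off the work surface, if the arm or the gripper's body presses on something with over 40 N, if the wrist force passes 120 N, or if a joint passes its speed limit or range.

ROBOT

A 6-joint arm with a two-finger parallel gripper is mounted at the origin on a cart in front of the work surface, level with it; the furniture and walls round the work are solid. World frame = base frame: x ahead of the robot, y to its left, z up, the work surface at z = 0. Lengths are in m, angles in rad, forces in N, time in s.
With the tool pointing down it reaches from about 0.35 to 0.925 m from the base axis. Payload 6.4 kg.
Tool frame: the origin (TCP) lies midway between the tips of the shut fingers; the grasp point (between the pads) lies 19 mm behind it (arm.pinch_z is the distance from the TCP to the grasp point, in m); z points along the fingers, y is the line along which they close (so a half turn about z gives the same grasp; the last joint's range is limited). The gripper opens to 85 mm and grips with 20 to 120 N. Pads are 22 mm wide; open, the fingers measure 114 mm over their backs; the gripper's body (76 mm by 85 mm) begins 54 mm behind the grasp point. The pads swing forward as they close: fully open they stand 13 mm farther back than shut.
Start: joints at [1.01, 0.245, 1.558, -0, 1.339, -0.174], TCP at [0.245, 0.602, 0.231] pointing down, gripper open.
Joint ranges: [-3.13, 3.13], [-1.02, 2.26], [0.13, 2.54], [-0.95, 4.09], [0.21, 2.88], [-2.74, 2.74]. Speed limits (rad/s): [2.57, 2.57, 3.14, 3.14, 3.14, 3.14].

INTERFACE

Orientations are given as a rotation vector (axis times angle).
In Python, from cell import arm gives the robot as it stands.
- The arm moves only by the tool play_rows, never from a script. Its argument "motion" is a list that holds one entry, the list of rows, each a list of 5 numbers: the finger opening in mm, from 0 to 85.4, then the shift along the tool's x, y, z in mm, then the turn about the tool's z in degrees. In form: [[[claw, dx, dy, dz, roll], ...]]. A call has 1 to 5 rows; each row shifts and turns the commanded pose from where the row before left it, along the tool's axes as they then stand; what a row does not reach is not made up. A row lasts 1/8 s, in which the tool goes at most 62.5 mm and 10.7 degrees, less where a joint would pass 70% of its speed; a pose out of reach is approached as far as the arm can. A call with a gripper value outside its range is refused whole. The fingers move at their own pace and stop on an object; "squeeze" is the grip in N (left out, the last holds). Time passes only in rows, so rows that do not move let the fingers close. It gives the time, the measured TCP pose, the force, the opening and the grip force at its end, in the units of the state.
- arm.get_obs(): the state, without advancing time (a new reading comes with each control period).
- arm.capture(name): name is "side" or "top" or "wrist"; returns the picture (480x640x3 uint8, red, green, blue); there is no depth.
- arm.camera_info(name): a dict with "fx", "fy", "cx", "cy" (pixels), "rvec" (rotation vector, rad) and "tvec" (3), from world to camera coordinates, as OpenCV has them. Camera axes: x right, y down, z forward; pixel columns grow to the right and rows downward; lengths in m; the calibration is good to about 2 mm. A picture is of the moment at which its call begins: read the wrist's pose just before it. camera_info takes no time and is no camera call; for the wrist camera it gives the pose at the moment of the call.
- arm.sign_off(): hands the job in; it is judged then, once.
The state is a dict: "t": time; "joint_pos": joint angles; "dq": joint speeds; "effort": joint torques, N m; "ee_pos": TCP position; "orientation": TCP orientation; "contact_force": force on the tool from outside, world axes, zero at the start; "wrist_torque": the same for the moment, N m; "opening": opening from 0.0 (shut) to 1.0 (fully open); "gripper_force": force on a finger pad.
Only numpy, scipy, OpenCV 4.12 (cv2) and the standard library are available. Lean on these libraries where they do the work, as an engineer would, in place of code of your own. Each camera call takes 0.05 s, during which the arm holds its last target. There are 200 camera calls.

## Working session

There is one attempt and no reset: what is moved stays moved. The work goes in short steps, Python scripts to look and compute and a tool call to move; the robot and the scene stay as the last step left them, time stands still between calls to the robot, and variables do not carry over. Pictures are saved under pics/ and viewed, at most 10 in all, crops included, and the job is handed in when it is done.

Besides the shell and the picture viewer there is one more tool, called after "Call:" as name(argument=value, ...), one argument or row to a line, values as JSON. play_rows: Moves the arm, as the interface text tells. Its arguments: {"type":"object","properties":{"motion":{"type":"array"},"squeeze":{"type":"number"}},"required":["motion"]}

```bash
mkdir -p pics; cat > h.py <<'E'
import numpy as np, cv2
from cell import arm
def cam(n):
    c=arm.camera_info(n);R=cv2.Rodrigues(np.array(c["rvec"],float))[0];return c,R,np.array(c["tvec"],float)
def ray(n,u,v,z,C=None):
    c,R,t=C or cam(n);d=R.T@np.array([(u-c["cx"])/c["fx"],(v-c["cy"])/c["fy"],1]);o=-R.T@t
    return o+d*(z-o[2])/d[2]
def proj(n,p,C=None):
    c,R,t=C or cam(n);q=R@np.array(p,float)+t;return c["fx"]*q[0]/q[2]+c["cx"],c["fy"]*q[1]/q[2]+c["cy"]
def snap(n,f):
    im=arm.capture(n);cv2.imwrite(f"pics/{f}.png",im[:,:,::-1]);return im
E
python3 - <<'E'
from h import *
for n in("top","side"):
    snap(n,n+"0");c,R,t=cam(n);print(n,-R.T@t,c["fx"])
a=cv2.imread("pics/top0.png");b=cv2.imread("pics/side0.png")
o=arm.get_obs();print(o["t"],o["ee_pos"],o["orientation"],cv2.Rodrigues(np.array(o["orientation"]))[0].round(3),o["opening"],arm.pinch_z)
E
```

```text
top [ 0.34013403 -0.03894653  0.94066646] 477.46580778309345
side [0.05859776 0.86210155 0.43513654] 563.803569718477
0.1 [0.24492543 0.60155211 0.23028488] [-6.03693165e-01 -3.08241544e+00  2.55499851e-03] [[-0.926  0.377 -0.001]
 [ 0.377  0.926 -0.001]
 [ 0.    -0.002 -1.   ]] 0.998404538041061 0.0187
```

View pics/top0.png

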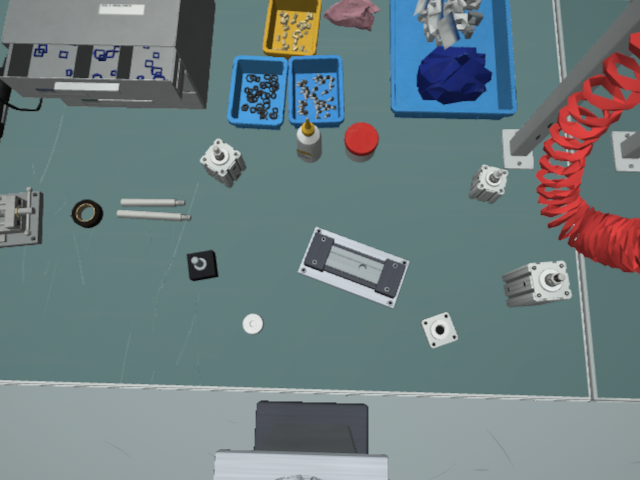

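View pics/side0.png

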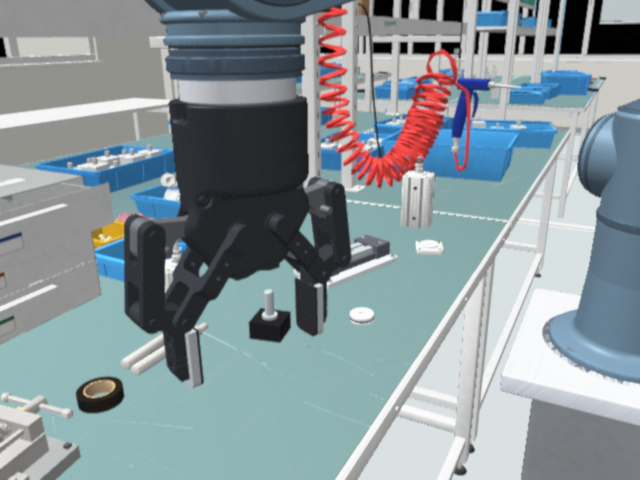

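The top view shows the stand and pin at about (201,264), the fixture at about (354,267), the piston at (252,324), the end cap at (440,330) and the cylinder at (545,283). There is a dark mark near (363,267) on the bar. Next I'll measure the fixture and the pin.

```bash
python3 - <<'E'
from h import *
im=cv2.imread("pics/top0.png");C=cam("top");S=cam("side")
g=cv2.cvtColor(im,cv2.COLOR_BGR2GRAY);hsv=cv2.cvtColor(im,cv2.COLOR_BGR2HSV)
# stand
m=np.zeros_like(g);m[240:290,175:230]=(g[240:290,175:230]<50)*255
c=max(cv2.findContours(m,0,2)[0],key=cv2.contourArea);r=cv2.minAreaRect(c);print("stand",r,[ray("top",*p,0.03,C)[:2].round(4) for p in cv2.boxPoints(r)])
# fixture base: not green background
m=np.zeros_like(g);R=(slice(220,312),slice(290,418));m[R]=(hsv[R][:,:,1]<40)*255
c=max(cv2.findContours(m,0,2)[0],key=cv2.contourArea);r=cv2.minAreaRect(c)
P=np.array([ray("top",*p,0.012,C)[:2] for p in cv2.boxPoints(r)]);print("fix",r,P.round(4).tolist(),P.mean(0))
# covers
m=np.zeros_like(g);m[R]=(g[R]<75)*255
for c in sorted(cv2.findContours(m,0,2)[0],key=cv2.contourArea)[-3:]:
    r=cv2.minAreaRect(c);print("cover",cv2.contourArea(c),r,ray("top",*r[0],0.041,C))
# pin, side: crop
print("mark",ray("top",363,267,.032,C))
a=cv2.resize(im[225:312,290:418],None,fx=4,fy=4,interpolation=cv2.INTER_CUBIC);b=cv2.resize(im[240:290,175:230],None,fx=4,fy=4,interpolation=cv2.INTER_CUBIC)
s=cv2.resize(cv2.imread("pics/side0.png")[280:350,235:305],None,fx=3,fy=3,interpolation=cv2.INTER_CUBIC)
o=np.zeros((580,800,3),np.uint8);o[:348,:512]=a;o[:200,520:740]=b;o[350:560,520:730]=s;cv2.imwrite("pics/crop.png",o)
E
```

```text
stand ((202.13511657714844, 265.310791015625), (26.63263511657715, 28.441024780273438), 80.53767395019531) [array([0.5126, 0.2385]), array([0.5233, 0.1845]), array([0.4719, 0.172 ]), array([0.4615, 0.2253])]
fix ((353.63702392578125, 266.8013916015625), (103.11325073242188, 50.912899017333984), 20.556045532226562) [[0.4855, 0.0231], [0.5832, -0.009], [0.5142, -0.2017], [0.4198, -0.1659]] [ 0.50066962 -0.0883847 ]
cover 1.5 ((318.5, 231.0), (2.0, 1.0), 90.0) [ 0.56349255 -0.01847103  0.041     ]
cover 3.0 ((332.0, 242.0), (4.0, 2.0), 90.0) [ 0.54227157 -0.04516204  0.041     ]
cover 87.5 ((349.6623229980469, 277.7423400878906), (93.9839096069336, 7.62178373336792), 20.646989822387695) [ 0.47361146 -0.08023127  0.041     ]
mark [ 0.4964569  -0.10602376  0.032     ]
```

View pics/crop.png

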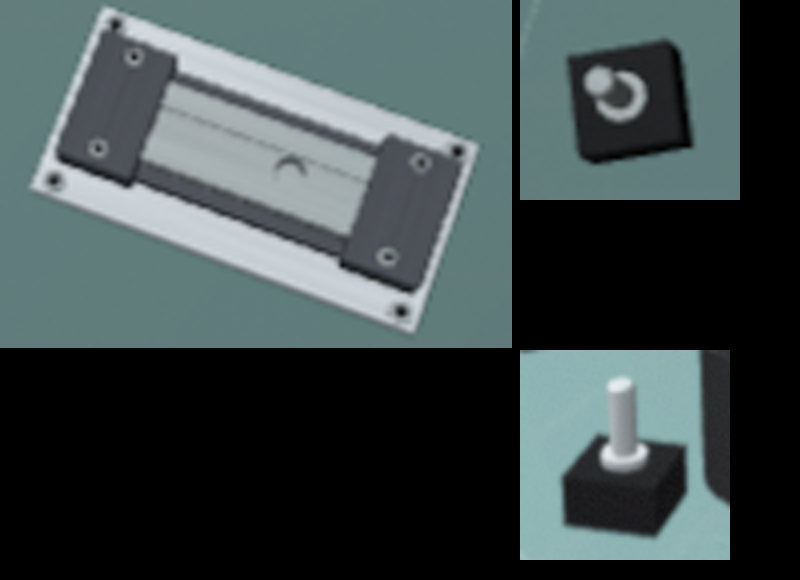

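The crop shows the pin standing upright, with its collar at (201.2,263.8) and its top at (194.8,260.2) in the top image. The hole appears at about (362.7,265.5), toward the fixture's −y end.

```bash
python3 - <<'E'
from h import *
C=cam("top");c=ray("top",201.2,263.75,.035,C);t=ray("top",194.75,260.25,.074,C);print("pin",c,t,"side top",ray("side",268.7,290.7,.074))
h=ray("top",362.7,266,.034,C);print("hole",h)
o=arm.get_obs();R=cv2.Rodrigues(np.array(o["orientation"]))[0];p=(c+t)/2
print("tool shift to pin z=.12", R.T@(np.array([p[0],p[1],.12])-o["ee_pos"])*1000)
w,Rw,tw=cam("wrist");print("wrist cam in tool",R.T@(-Rw.T@tw-o["ee_pos"]),"axis",(R.T@Rw.T).round(2),w["fx"])
E
```

```text
pin [0.49431452 0.20579184 0.035     ] [0.4939167  0.20773342 0.074     ] side top [0.49296422 0.20752225 0.074     ]
hole [ 0.49804579 -0.10528419  0.034     ]
tool shift to pin z=.12 [-379.73904162 -271.43013632  110.63984527]
wrist cam in tool [ 0.06496846  0.00107767 -0.14339536] axis [[ 0.   -0.97 -0.26]
 [ 1.    0.    0.  ]
 [-0.   -0.26  0.97]] 428.7458038456073
```

Call:
play_rows(
  motion=[
    [[85, -47, -34, 0, 0], [85, -47, -34, 0, 0], [85, -47, -34, 0, 0], [85, -47, -34, 0, 0], [85, -47, -34, 0, 0]],
  ],
)

```text
t: 0.72
ee_pos: [0.3992, 0.3541, 0.2309]
orientation: [-0.603, -3.083, 0.0]
contact_force: [1.3, 0.3, -1.0]
opening: 0.996
gripper_force: 0.0
```

Call:
play_rows(
  motion=[
    [[85, -47, -34, 10, 0], [85, -47, -34, 30, 0], [85, -30, -20, 30, 0], [85, 0, 0, 0, -2.7], [85, 0, 0, 0, 0]],
  ],
)

```text
t: 1.35
ee_pos: [0.4788, 0.2293, 0.1619]
orientation: [-0.533, -3.095, 0.001]
contact_force: [-0.0, 0.2, 0.8]
opening: 0.991
gripper_force: 0.0
```

```bash
python3 - <<'E'
from h import *
C=cam("wrist");snap("wrist","w1")
o=arm.get_obs();R=cv2.Rodrigues(np.array(o["orientation"]))[0]
print(o["t"],o["ee_pos"],R.round(3),R.T@(np.array([.494,.2065,.042])-o["ee_pos"])*1000)
print(proj("wrist",[.494,.2065,.074],C),proj("wrist",[.494,.2065,.035],C))
E
```

```text
1.4 [0.47893913 0.22970965 0.16242755] [[-0.943  0.334 -0.   ]
 [ 0.334  0.943 -0.   ]
 [ 0.    -0.    -1.   ]] [-21.98199411 -16.83035546 120.42360158]
(np.float64(285.7275815882912), np.float64(286.9127252884973)) (np.float64(289.8042688640626), np.float64(266.13117688337235))
```

View pics/w1.png

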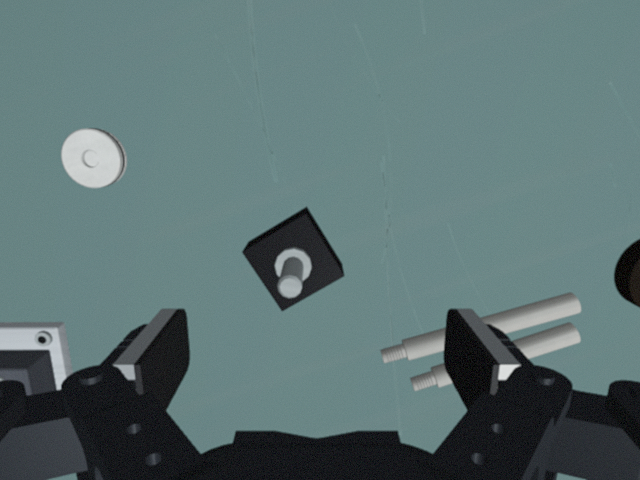

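The wrist view shows the pin top at (290,288) and the collar at (292,266). That is about 1.5 mm toward tool +y from my estimate.

Call:
play_rows(
  motion=[
    [[85, -22, -15, 0, 0], [85, 0, 0, 50, 0], [85, 0, 0, 40, 0], [85, 0, 0, 30, 0], [85, 0, 0, 0, 0]],
  ],
)

```text
t: 2.02
ee_pos: [0.4927, 0.2084, 0.0407]
orientation: [-0.529, -3.092, 0.003]
contact_force: [-0.4, -0.0, -0.1]
opening: 0.997
gripper_force: 0.0
```

Call:
play_rows(
  motion=[
    [[5, 0, 0, 0, 0], [5, 0, 0, 0, 0], [5, 0, 0, 0, 0], [5, 0, 0, 0, 0], [5, 0, 0, 0, 0]],
  ],
  squeeze=35,
)

```text
t: 2.65
ee_pos: [0.4952, 0.2084, 0.0433]
orientation: [0.531, 3.096, 0.001]
contact_force: [-0.6, -0.1, 5.1]
opening: 0.153
gripper_force: 34.2
```

Call:
play_rows(
  motion=[
    [[5, 0, 0, 0, 0], [5, 0, 0, -15, 0], [5, 0, 0, -30, 0], [5, 0, 0, -35, 0], [5, 0, 0, 0, 0]],
  ],
)

```text
t: 3.28
ee_pos: [0.4969, 0.2087, 0.1261]
orientation: [0.53, 3.09, 0.004]
contact_force: [0.4, -0.2, -1.6]
opening: 0.151
gripper_force: 34.3
```

```bash
python3 - <<'E'
from h import *
o=arm.get_obs();R=cv2.Rodrigues(np.array(o["orientation"]))[0]
e=np.array([.333,.943,0])
im=cv2.imread("pics/top0.png");C=cam("top")
print(o["ee_pos"],o["contact_force"],o["opening"])
h=np.array([.49805,-.10528,0]); f=np.array([.5007,-.0884,0])
print("hole rel fix",(h-f)@e,(h-f)@[.943,-.333,0])
for y in(-.035,.035):
    p=f+e*y;p[2]=.130;print(y,p,R.T@(p-o["ee_pos"])*1000)
E
```

```text
[0.49693649 0.20873017 0.12610179] [ 0.37769143 -0.17785835 -1.63557021] 0.15060333421158573
hole rel fix -0.016800290000000006 0.003122089999999959
-0.035 [ 0.489045 -0.121405  0.13    ] [-102.56686661 -313.89110236   -4.37228806]
0.035 [ 0.512355 -0.055395  0.13    ] [-102.55355391 -243.88667977   -4.13387293]
```

Call:
play_rows(
  motion=[
    [[5, -20, -58, 0, 0], [5, -20, -58, 0, 0], [5, -20, -58, 0, 0], [5, -20, -58, 0, 0], [5, -20, -58, 0, 0]],
  ],
)

```text
t: 3.9
ee_pos: [0.4913, -0.1001, 0.1216]
orientation: [-0.531, -3.095, -0.001]
contact_force: [0.9, 0.3, 0.1]
opening: 0.154
gripper_force: 34.5
```

Call:
play_rows(
  motion=[
    [[5, -4, -24, 0, 0], [5, 0, 0, 20, 0], [5, 0, 0, 0, 0], [5, 0, 0, 0, 0]],
  ],
)

```text
t: 4.4
ee_pos: [0.488, -0.122, 0.1024]
orientation: [-0.53, -3.096, -0.0]
contact_force: [0.6, -0.3, -0.4]
opening: 0.149
gripper_force: 34.5
```

```bash
python3 - <<'E'
from h import *
o=arm.get_obs();snap("wrist","w2");snap("top","t2")
R=cv2.Rodrigues(np.array(o["orientation"]))[0]
f=np.array([.489045,-.121405,0]);print(o["t"],o["ee_pos"],R.round(4).tolist(),o["contact_force"],R.T@(f-o["ee_pos"])*1000)
E
```

```text
4.4 [ 0.4879861  -0.12200569  0.10240367] [[-0.9431, 0.3326, -0.0007], [0.3326, 0.9431, 0.0004], [0.0008, 0.0001, -1.0]] [ 0.62562833 -0.33436473 -0.42722729] [ -0.88247805   0.90944233 102.40306609]
```

View pics/w2.png

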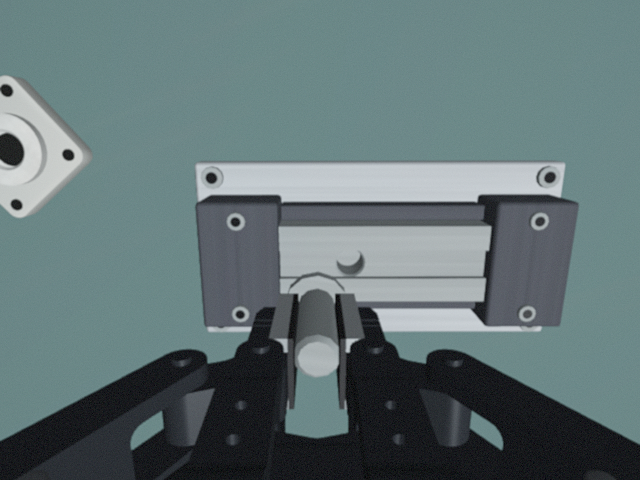

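The wrist view is aligned with the groove. It shows cover screws at (236,222), (540,221), (241,314) and (528,314), the hole at (349,262), and the pin top at (319,356).

```bash
python3 - <<'E'
from h import *
im=cv2.imread("pics/w2.png");C=cam("wrist");o=arm.get_obs();R=cv2.Rodrigues(np.array(o["orientation"]))[0]
T=lambda u,v,z:((R.T@(ray("wrist",u,v,z,C)-o["ee_pos"]))*1000).round(1)
g=cv2.medianBlur(cv2.cvtColor(im,cv2.COLOR_BGR2GRAY),3)
S=[]
for u,v in((236,222),(540,221),(241,314),(528,314)):
    p=g[v-12:v+13,u-12:u+13];m=(p>120).astype(np.uint8);n,l,st,ce=cv2.connectedComponentsWithStats(m)
    k=1+np.argmin(np.hypot(*(ce[1:]-12).T));q=(u-12+ce[k][0],v-12+ce[k][1]);S.append(T(*q,.044));print(q,st[k],S[-1])
print("fix centre tool",np.mean(S,0))
for u,v in((211,178),(550,177)):print("base screw",T(u,v,.012))
print("hole",T(349,262,.032))
for u in(300,400,440):print("col",u,[int(x) for x in g[195:325:1,u]])
print("groove near rim",T(400,277,.036),"pin top",T(319,356,.1324))
E
```

```text
(np.float64(235.5497382198953), np.float64(221.39267015706807)) [  3   3  18  18 191] [ 22.3 -37.7  59. ]
(np.float64(539.3978494623656), np.float64(221.20430107526883)) [  3   4  18  18 186] [ 22.5 108.7  59. ]
(np.float64(240.26543209876544), np.float64(313.77777777777777)) [  3   4  18  16 162] [-25.8 -37.6  59.1]
(np.float64(526.8650306748466), np.float64(313.5276073619632)) [  3   4  17  16 163] [-25.6 108.8  59.1]
fix centre tool [-1.65 35.55 59.05]
base screw [ 39.7 -56.   91. ]
base screw [ 40.3 128.1  91. ]
hole [-1.8 18.3 71. ]
col 300 [200, 199, 198, 199, 199, 198, 155, 87, 43, 43, 59, 78, 90, 92, 93, 93, 94, 94, 95, 95, 96, 95, 94, 92, 90, 89, 89, 90, 89, 91, 92, 130, 164, 175, 175, 175, 175, 175, 174, 176, 176, 177, 178, 179, 179, 178, 178, 175, 174, 175, 175, 177, 177, 178, 178, 177, 176, 176, 175, 175, 175, 175, 175, 175, 176, 176, 177, 177, 178, 177, 175, 175, 173, 174, 175, 175, 175, 175, 175, 173, 163, 125, 88, 85, 106, 144, 167, 176, 176, 175, 175, 174, 175, 175, 176, 176, 176, 178, 178, 178, 176, 165, 150, 129, 110, 95, 72, 70, 68, 68, 68, 68, 68, 70, 70, 70, 70, 
[... 675 characters left out ...]
2, 202]
col 440 [201, 201, 201, 202, 202, 196, 146, 73, 43, 43, 65, 83, 91, 93, 94, 95, 95, 95, 96, 97, 97, 97, 96, 94, 88, 88, 88, 90, 87, 91, 100, 141, 169, 176, 176, 176, 176, 176, 176, 176, 178, 180, 181, 181, 181, 180, 179, 179, 179, 179, 180, 180, 180, 180, 178, 176, 176, 175, 175, 175, 174, 174, 174, 175, 175, 174, 174, 174, 177, 177, 177, 176, 175, 175, 175, 175, 175, 175, 175, 172, 163, 122, 122, 134, 167, 175, 175, 175, 176, 176, 176, 176, 178, 180, 181, 181, 181, 180, 179, 179, 179, 179, 179, 180, 180, 173, 141, 105, 96, 95, 96, 97, 103, 149, 193, 204, 204, 204, 203, 203, 202, 200, 199, 199, 199, 200, 203, 204, 204, 204]
groove near rim [-8.7 44.6 67.1] pin top [  0.3   1.9 -29.4]
```

```bash
python3 - <<'E'
from h import *
im=cv2.imread("pics/w2.png");C=cam("wrist");o=arm.get_obs();R=cv2.Rodrigues(np.array(o["orientation"]))[0]
T=lambda u,v,dz:((R.T@(ray("wrist",u,v,o["ee_pos"][2]+dz,C)-o["ee_pos"]))*1000).round(1)
for dz in(-.009,-.0115):print(dz,"far edge",T(317,273,dz),"L",T(289,287,dz),"R",T(345,287,dz))
cv2.imwrite("pics/c2.png",cv2.resize(im[250:390,250:390],None,fx=4,fy=4,interpolation=cv2.INTER_CUBIC))
E
```

```text
-0.009 far edge [13.2  1.4  9. ] L [ 7.6 -9.2  9. ] R [ 7.6 12.   9. ]
-0.0115 far edge [12.3  1.4 11.5] L [ 6.6 -9.3 11.5] R [ 6.7 12.2 11.5]
```

View pics/c2.png

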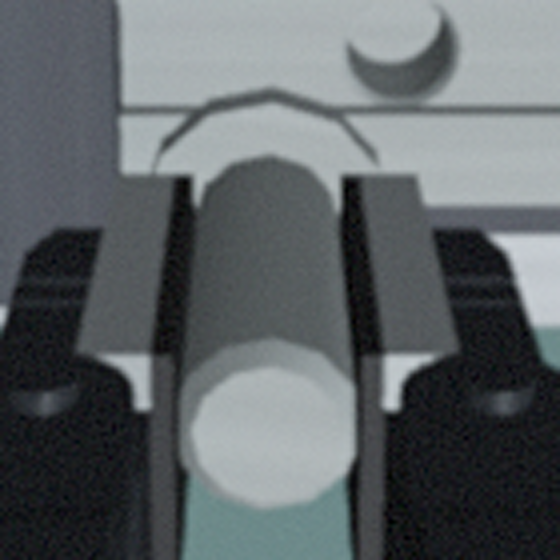

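The collar and grip place the pin at about tool x +0.5, y +1.5. The groove's centre line is at x −1.5, and the hole is 17 mm further along +y. I'll correct x by −2 mm and go down.

Call:
play_rows(
  motion=[
    [[5, -2, 0, 0, 0], [5, 0, 0, 20, 0], [5, 0, 0, 14, 0], [5, 0, 0, 0, 0], [5, 0, 0, 0, 0]],
  ],
)

```text
t: 5.12
ee_pos: [0.4904, -0.1232, 0.069]
orientation: [0.531, 3.096, -0.0]
contact_force: [-0.1, -0.2, -1.0]
opening: 0.152
gripper_force: 34.5
```

Call:
play_rows(
  motion=[
    [[5, 0, 0, 1.5, 0], [5, 0, 0, 1.5, 0], [5, 0, 0, 1, 0], [5, 0, 0, 0, 0]],
  ],
)

```text
t: 5.62
ee_pos: [0.4901, -0.1231, 0.0645]
orientation: [-0.531, -3.096, -0.0]
contact_force: [0.7, 0.3, -1.4]
opening: 0.15
gripper_force: 34.5
```

Call:
play_rows(
  motion=[
    [[5, 0, 0, 1, 0], [5, 0, 0, 0, 0]],
  ],
)

```text
t: 5.88
ee_pos: [0.49, -0.1231, 0.0635]
orientation: [-0.531, -3.096, -0.0]
contact_force: [-0.2, 0.2, -1.9]
opening: 0.147
gripper_force: 34.5
```

Call:
play_rows(
  motion=[
    [[5, 0, 0, 1, 0], [5, 0, 0, 0, 0]],
  ],
)

```text
t: 6.12
ee_pos: [0.49, -0.1231, 0.0625]
orientation: [-0.531, -3.096, -0.0]
contact_force: [-0.8, -0.3, -0.9]
opening: 0.15
gripper_force: 34.5
```

Call:
play_rows(
  motion=[
    [[5, 0, 0, 0.7, 0], [5, 0, 0, 0, 0]],
  ],
)

```text
t: 6.38
ee_pos: [0.4901, -0.1231, 0.0618]
orientation: [-0.531, -3.096, -0.0]
contact_force: [0.5, 0.2, -1.4]
opening: 0.153
gripper_force: 34.5
```

Call:
play_rows(
  motion=[
    [[5, 0, 0, 0.5, 0], [5, 0, 0, 0, 0]],
  ],
)

```text
t: 6.62
ee_pos: [0.4901, -0.1231, 0.0613]
orientation: [-0.531, -3.096, -0.0]
contact_force: [0.6, -0.5, -0.5]
opening: 0.149
gripper_force: 34.5
```

Call:
play_rows(
  motion=[
    [[5, 0, 0, 0.4, 0], [5, 0, 0, 0, 0]],
  ],
)

```text
t: 6.88
ee_pos: [0.4902, -0.1232, 0.0612]
orientation: [0.531, 3.096, -0.0]
contact_force: [-0.0, 0.6, 1.6]
opening: 0.153
gripper_force: 34.8
```

Call:
play_rows(
  motion=[
    [[5, 0, 0, 0.4, 0], [5, 0, 0, 0, 0]],
  ],
)

```text
t: 7.12
ee_pos: [0.4903, -0.1232, 0.0611]
orientation: [0.531, 3.096, -0.0]
contact_force: [-1.3, 0.6, 5.3]
opening: 0.154
gripper_force: 35.2
```

Call:
play_rows(
  motion=[
    [[5, 0, 0, 0.4, 0], [5, 0, 0, 0, 0]],
  ],
)

```text
t: 7.38
ee_pos: [0.4905, -0.1232, 0.0611]
orientation: [0.531, 3.096, -0.0]
contact_force: [-2.6, 1.5, 6.7]
opening: 0.154
gripper_force: 35.5
```

Contact is at TCP z 0.061, which matches the groove floor, and the press is light. I'll ease off a little and slide toward the hole.

Call:
play_rows(
  motion=[
    [[5, 0, 0, -0.4, 0], [5, 0, 2, 0, 0], [5, 0, 2, 0, 0], [5, 0, 2, 0, 0], [5, 0, 0, 0, 0]],
  ],
)

```text
t: 8.0
ee_pos: [0.4929, -0.1178, 0.0611]
orientation: [0.53, 3.095, -0.001]
contact_force: [-0.9, -3.4, 5.9]
opening: 0.151
gripper_force: 35.4
```

Call:
play_rows(
  motion=[
    [[5, 0, 2, 0, 0], [5, 0, 2, 0, 0], [5, 0, 1, 0, 0], [5, 0, 0, 0, 0]],
  ],
)

```text
t: 8.5
ee_pos: [0.4945, -0.1131, 0.0611]
orientation: [0.531, 3.095, -0.001]
contact_force: [-0.3, -1.9, 4.6]
opening: 0.151
gripper_force: 35.4
```

Call:
play_rows(
  motion=[
    [[5, 0, 1, 0, 0], [5, 0, 1, 0, 0], [5, 0, 0, 0, 0]],
  ],
)

```text
t: 8.88
ee_pos: [0.4949, -0.1108, 0.0608]
orientation: [0.531, 3.095, 0.0]
contact_force: [0.7, -3.0, 4.0]
opening: 0.148
gripper_force: 35.4
```

Call:
play_rows(
  motion=[
    [[5, 0, 1, 0, 0], [5, 0, 1, 0, 0], [5, 0, 0, 0, 0]],
  ],
)

```text
t: 9.25
ee_pos: [0.494, -0.1079, 0.0595]
orientation: [-0.531, -3.094, -0.002]
contact_force: [0.5, 1.0, -1.8]
opening: 0.148
gripper_force: 34.6
```

Call:
play_rows(
  motion=[
    [[5, 0, 1, 0.3, 0], [5, 0, 1, 0.3, 0], [5, 0, 0, 0, 0]],
  ],
)

```text
t: 9.62
ee_pos: [0.4957, -0.1069, 0.0598]
orientation: [-0.531, -3.096, -0.0]
contact_force: [0.0, 0.4, -1.7]
opening: 0.149
gripper_force: 34.5
```

The tip has dropped with no contact force. I'll lower it in small steps.

Call:
play_rows(
  motion=[
    [[5, 0, 0, 0.7, 0], [5, 0, 0, 0.7, 0], [5, 0, 0, 0, 0]],
  ],
)

```text
t: 10.0
ee_pos: [0.4957, -0.107, 0.0585]
orientation: [-0.531, -3.096, -0.0]
contact_force: [0.3, -0.8, -1.1]
opening: 0.155
gripper_force: 34.5
```

Call:
play_rows(
  motion=[
    [[5, 0, 0, 0.7, 0], [5, 0, 0, 0.7, 0], [5, 0, 0, 0, 0]],
  ],
)

```text
t: 10.38
ee_pos: [0.4957, -0.107, 0.0571]
orientation: [-0.531, -3.096, -0.0]
contact_force: [-1.0, -0.3, -1.4]
opening: 0.151
gripper_force: 34.5
```

Call:
play_rows(
  motion=[
    [[5, 0, 0, 0.7, 0], [5, 0, 0, 0.7, 0], [5, 0, 0, 0, 0]],
  ],
)

```text
t: 10.75
ee_pos: [0.4957, -0.107, 0.0557]
orientation: [-0.531, -3.096, -0.0]
contact_force: [-0.2, -0.3, -1.0]
opening: 0.148
gripper_force: 34.5
```

No contact so far, so it is well centred. About 6.5 mm remains.

Call:
play_rows(
  motion=[
    [[5, 0, 0, 1, 0], [5, 0, 0, 1, 0], [5, 0, 0, 0, 0]],
  ],
)

```text
t: 11.12
ee_pos: [0.4957, -0.107, 0.0537]
orientation: [-0.531, -3.096, -0.0]
contact_force: [-0.5, 0.3, -0.5]
opening: 0.149
gripper_force: 34.5
```

Call:
play_rows(
  motion=[
    [[5, 0, 0, 1, 0], [5, 0, 0, 1, 0], [5, 0, 0, 0, 0]],
  ],
)

```text
t: 11.5
ee_pos: [0.4957, -0.1071, 0.0517]
orientation: [-0.531, -3.096, -0.0]
contact_force: [-0.5, 0.1, -0.6]
opening: 0.15
gripper_force: 34.5
```

Call:
play_rows(
  motion=[
    [[5, 0, 0, 1, 0], [5, 0, 0, 1, 0], [5, 0, 0, 0, 0]],
  ],
)

```text
t: 11.88
ee_pos: [0.4957, -0.107, 0.0497]
orientation: [-0.531, -3.096, -0.0]
contact_force: [-0.8, -0.1, -0.9]
opening: 0.15
gripper_force: 34.5
```

Call:
play_rows(
  motion=[
    [[5, 0, 0, 0.5, 0], [5, 0, 0, 0.3, 0], [5, 0, 0, 0, 0]],
  ],
)

```text
t: 12.25
ee_pos: [0.4959, -0.1071, 0.0493]
orientation: [0.531, 3.096, -0.0]
contact_force: [-1.0, 0.1, 1.5]
opening: 0.15
gripper_force: 34.9
```

Call:
play_rows(
  motion=[
    [[15, 0, 0, 0, 0], [18, 0, 0, 0, 0], [22, 0, 0, 0, 0], [30, 0, 0, 0, 0], [40, 0, 0, 0, 0]],
  ],
)

```text
t: 12.88
ee_pos: [0.4958, -0.1071, 0.049]
orientation: [-0.531, -3.096, 0.0]
contact_force: [0.6, 0.2, 0.3]
opening: 0.465
gripper_force: 0.0
```

The collar is seated and the pin released. I'll back straight up with the fingers open, then check.

Call:
play_rows(
  motion=[
    [[60, 0, 0, -10, 0], [60, 0, 0, -25, 0], [60, 0, 0, -40, 0], [60, 0, 0, -40, 0], [60, 0, 0, 0, 0]],
  ],
)

```text
t: 13.5
ee_pos: [0.4983, -0.1082, 0.1686]
orientation: [0.529, 3.088, -0.004]
contact_force: [-0.2, -0.2, 0.3]
opening: 0.704
gripper_force: 0.0
```

```bash
python3 - <<'E'
from h import *
im=snap("wrist","w3");o=arm.get_obs();print(o["t"],o["ee_pos"],o["contact_force"])
C=cam("wrist");R=cv2.Rodrigues(np.array(o["orientation"]))[0]
p=np.array([.4957,-.107,0])
for z in(.08,.041):print(proj("wrist",p+[0,0,z],C))
E
```

```text
13.55 [ 0.49681654 -0.10753634  0.1661377 ] [-0.22436514  1.66819965 -0.78816067]
(np.float64(314.4143320251209), np.float64(247.9984421552492))
(np.float64(314.66918436443865), np.float64(231.62705463005267))
```

View pics/w3.png

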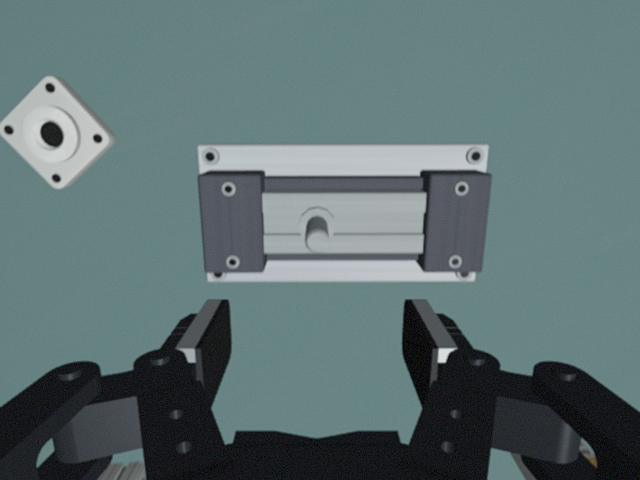

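The pin stands in the hole with its top at (317,241) and its collar on the bar at (317,222). The gripper is clear and the end cap is undisturbed.

```bash
python3 -c "
from cell import arm
print(arm.sign_off())"
```

```text
the job is handed in; nothing more can be done
None
```

I seated the stop pin in the bar's blind hole with its collar on the bar, let go, and handed the job in after about 13.6 s. The last picture shows the pin standing and the gripper clear; no verdict came back.

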